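Fit the cell holder in the spectrophotometer

ROBOT

A 6-joint arm with a two-finger parallel gripper is mounted at the origin on the work surface. World frame = base frame: x ahead of the robot, y to its left, z up, the work surface at z = 0. Lengths are in m, angles in rad, forces in N, time in s.
With the tool pointing down it reaches from about 0.35 to 1 m from the base axis. Payload 7.1 kg.
Tool frame: the origin (TCP) lies at the very end of the fingers, on their centre line; the grasp point (between the pads) lies 19 mm behind it; z points along the fingers, y is the line along which they close (so a half turn about z gives the same grasp; the last joint's range is limited). The gripper opens to 85 mm and grips with 20 to 120 N. Pads are 22 mm wide; open, the fingers measure 114 mm over their backs; the gripper's body (76 mm by 85 mm) begins 54 mm behind the grasp point. The pads swing forward as they close: fully open they stand 13 mm farther back than shut.
Start: joints at [-1.257, 0.423, 1.63, -0, 1.089, -0.019], TCP at [0.204, -0.591, 0.231] pointing down, gripper open.
Joint ranges: [-3, 3], [-0.9, 2.11], [0.09, 2.58], [-1.31, 4.45], [0.11, 2.69], [-2.54, 2.54]. Speed limits (rad/s): [2.39, 2.39, 3.01, 3.14, 3.14, 3.14].

INTERFACE

Orientations are given as a unit quaternion [w, x, y, z].
In Python, from cell import observe, cams, job gives the robot as it stands.
- The arm moves only by the tool carry_out, never from a script. Its argument "deltas" is a list of rows, each an object with "slide": the shift along the tool's x, y, z in mm, a list of three; "turn": the turn about the tool's z in degrees. A call has 1 to 12 rows; each row is the pose to reach, as a shift and turn from the pose commanded when the call began, along the tool's axes at that moment; what a row does not reach only later rows make up. A row lasts 1/10 s, in which the tool goes at most 50 mm and 8.59 degrees, less where a joint would pass 70% of its speed; a pose out of reach is approached as far as the arm can. A call with a gripper value outside its range is refused whole. "fingers" is the opening, from 0 (shut) to 1 (fully open), set as the call begins (left out, the last holds). The fingers move at their own pace and stop on an object; "grip_force" is the grip in N (left out, the last holds). Time passes only in rows, so rows that repeat a pose let the fingers close. It gives the time, the measured TCP pose, the force, the opening and the grip force at its end, in the units of the state.
- observe(): the state, without advancing time (a new reading comes with each control period).
- cams.read_camera(name): name is "scene" or "top"; returns the picture (480x640x3 uint8, red, green, blue); there is no depth.
- cams.camera_params(name): a dict with "fx", "fy", "cx", "cy" (pixels), "extrinsics" (4x4, takes a point from world to camera coordinates). Camera axes: x right, y down, z forward; pixel columns grow to the right and rows downward; lengths in m; the calibration is good to about 2 mm. A picture is of the moment at which its call begins. camera_params takes no time and is no camera call.
- job.finish_job(): hands the job in; it is judged then, once.
Trained networks look in the newest picture that a camera, given by its name, has taken for a name from the list of things; names that differ only in an ending like _2 or _b are one class to them, and where a whole thing is asked for, a point or a joint stands for the part that bears it (a point fixed in the world has none). Each returns a list of dicts, best first, with "conf" (0 to 1); they miss things now and then, are a little off and sometimes report something else, mostly with a low value. They report only what shows in the picture. A call takes as long as a camera call. They do not tell look-alikes from the thing itself.
- cams.look_for(query, camera): "position" ([x, y, z] in m, in world coordinates, good to about 4 mm: the middle of the surface that is visible of it).
- cams.trace(query, camera): "mask" (480x640 bool, what is visible of it).
The state is a dict: "t": time; "joint_positions": joint angles; "joint_velocities": joint speeds; "joint_torque": joint torques, N m; "eef_pos": TCP position; "tool_rot": TCP orientation; "force": force on the tool from outside, world axes, zero at the start; "ft_torque": the same for the moment, N m; "width": finger opening in m; "finger_force": force on a finger pad.
Only numpy, scipy, OpenCV 4.12 (cv2) and the standard library are available. Lean on these libraries where they do the work, as an engineer would, in place of code of your own. Each camera call takes 0.05 s, during which the arm holds its last target. There are 200 camera calls.

TASK

Take the cell holder out of the teal tray and fit it in the spectrophotometer: pass the keyholes of its back plate over the two screw heads on the bulkhead's rail, then slide it straight down until it is fully home and the sprung catch clicks out through the plate's small hole. Feel for the screws gently, never force the holder against the instrument, leave the other labware alone, and let go of it at the end.

Things in the scene. Friction and masses are not known exactly. Their poses are not given: they have to be found in the camera images.
- holder_mid (a point): The loose cell holder upright in the tray: 116 mm wide (its x), 68 deep (y), 90 high, 0.26-0.38 kg; bare metal back plate and black cell block. Point: centre of the block in plan, 45 mm above the underside. Block: 44 mm wide in x (pinch it across x), 52 in y, 60 high from the underside up, a square well in its top. x along the plate, y from plate to block, z up.
- plate_back (a point): Point on the flat back face (-y side) of the holder's plate, mid-width, 45 mm above the underside, 42 mm in -y from holder_mid. The plate is 4 mm thick, 116 mm wide, 90 mm high; 12 mm of air and two webs lie between it and the block. When hung, this face lies towards the bulkhead. A 10 x 9 mm catch hole is at mid-width, 76.5 mm above the underside.
- keyhole (a point): Centre of the wide part of the holder's -x keyhole, on the plate's back face, 40 mm from mid-width, 29 mm above the underside; its twin is at +40 mm. Hole 18 mm across, plain plate below it; above, a funnel narrows to a slot 8.5 mm wide. Home, the screw shanks touch the slots' upper ends, their centres 23 mm above the hole's centre: the plate slides down 23 mm.
- holder: The whole cell holder; origin on its underside, mid-width, at the plate's back face; axes as for holder_mid.
- instrument: Spectrophotometer, fixed, beige, 340 mm deep (x), 600 wide (y). -y part: housing 200 mm high (202 with its cover), whose black bulkhead faces +y into the sample compartment, 240 mm wide, floor 46 mm above the bench, open above and in front, with a 72 mm high sill behind. On its +y side: detector housing 150 mm high, 90 wide. Origin: on the bench under the bulkhead face, mid-depth. z up.
- rail_mid (a point): On the bulkhead, 160 mm above the bench: front face of the aluminium rail (150 x 84 mm, 4 mm thick), midway between its two shoulder screws if the rail is at mid-setting. x along the bulkhead, y out of it (the rail faces +y), z up; hung, the holder's axes are parallel to these. The rail is clamped up to 10 mm higher or lower than this point says; see or feel the true height.
- screw_mid (a point): Where the -x screw meets the rail's face if the rail is at mid-setting (true height within 10 mm, as for rail_mid; x and y are true); the other is 80 mm further in +x. Both stand out in +y: shank 5.5 mm across, head 12.5 mm across, its underside 6.5 mm and outer face 10 mm from the rail, so the 4 mm plate has 2.5 mm of play behind the heads.
- catch (a joint): Sprung flat-ended pin in the rail, 7 mm across, midway between the screws and 23.8 mm above them, standing 8.5 mm out. Value in m: 0 out; the plate presses it in (0.004 to 0.006 plate against heads' undersides, 0.0085 plate flat on rail; 2 N to start, 10 N flat). It rubs: sliding down takes 3 to 10 N more than the weight; it springs out to 0 in the catch hole when home.
- tray: Teal tray, fixed, 320 x 230 mm, walls 45 mm high and 5 mm thick, floor 5 mm thick; origin under its centre. The holder stands on its floor.
- beaker: Glass beaker, 60 mm across, 75 mm high, in the tray; origin at its foot. Leave alone.
- reagent: Amber bottle, 60 mm across, 130 mm high, on the bench; origin at its foot. Leave alone.
- cell_rack: White cell rack, 60 x 110 x 30 mm, lying on top of the instrument's tall housing; origin at its underside. Leave alone.
Things that resemble listed ones, but are neither listed nor needed, are in the scene too. What is shaped like the holder but pink or red is not meant.

How it is judged:
On the way, in this order (a step that is already met when the one before it is completed fails the run):
1. the holder is lifted clear of the tray (height (world z) of holder_mid above 0.11 m), for 0.1 s.
2. the plate is over both screw heads, behind them and upright, pressing the catch in (y of plate_back in the frame of rail_mid between -0.002 and 0.0045 m and x of plate_back in the frame of rail_mid between -0.005 and 0.005 m and angle between holder's own z axis and vertical below 0.1 rad and value of joint catch above 0.001 m), for 0.1 s.
At the end, for the whole second after the job is handed in: The holder hangs released and still on both screws, upright within 5 degrees, along the bulkhead, its plate behind the heads (within 4 mm of the rail and 4 mm sideways), fully down for the rail's height, and the catch has sprung out through its hole (pressed in under 1 mm) (value of joint catch below 0.001 m and y of plate_back in the frame of rail_mid between -0.002 and 0.004 m and x of plate_back in the frame of rail_mid between -0.004 and 0.004 m and z of plate_back in the frame of rail_mid between -0.0185 and 0.004 m and angle between holder's own z axis and vertical below 0.09 rad and angle between the x axis of holder and the x axis of instrument, either way round below 0.06 rad and linear speed of holder below 0.01 m/s); the robot touches nothing.
It fails at once if the holder is forced against the instrument (over 45 N) (contact force between holder and instrument above 45 N).
It fails at once if the robot bears on the instrument (over 15 N) (contact force between any of the arm, the fingers and instrument above 15 N).
It fails at once if other labware is disturbed (moved over 25 mm or tipped) (distance of any of beaker, reagent, cell_rack from where it was at the start of the episode above 0.025 m or angle between any of beaker, reagent's own z axis and vertical above 0.4 rad).
It also fails if it takes over 67 s, if anything falls off the work surface, if the arm or the gripper's body presses on something with over 40 N, if the wrist force passes 120 N, or if a joint passes its speed limit or range.

## Working session

There is one attempt and no reset: what is moved stays moved. The work goes in short steps, Python scripts to look and compute and a tool call to move; the robot and the scene stay as the last step left them, time stands still between calls to the robot, and variables do not carry over. Pictures are saved under pics/ and viewed, at most 10 in all, crops included, and the job is handed in when it is done.

Besides the shell and the picture viewer there is one more tool, called after "Emit:" as name(argument=value, ...) on one line, values as JSON. carry_out: Moves the arm, as the interface text tells. Its arguments: {"type":"object","properties":{"deltas":{"type":"array","items":{"type":"object","properties":{"slide":{"type":"array","items":{"type":"number"}},"turn":{"type":"number"}}}},"fingers":{"type":"number"},"grip_force":{"type":"number"}},"required":["deltas"]}

```bash
mkdir -p pics; python3 - <<'E'
from cell import observe,cams,job
import cv2,numpy as np
for c in ("scene","top"):
    im=cams.read_camera(c); cv2.imwrite(f"pics/{c}0.png",im[:,:,::-1])
    for q in ("holder","instrument","tray","rail_mid","screw_mid","beaker","cell_rack","reagent","holder_mid","keyhole","plate_back"):
        try: print(c,q,[(np.round(d["position"],3).tolist(),round(d["conf"],2)) for d in cams.look_for(q,c)])
        except Exception as e: print(q,e)
    p=cams.camera_params(c);print(p)
s=observe();print(s)
E
```

```text
scene holder [([0.61, 0.591, 0.06], 0.97), ([0.459, 0.349, 0.07], 0.77), ([0.455, 0.571, 0.057], 0.65), ([0.239, 0.431, 0.059], 0.63)]
scene instrument [([0.57, -0.246, 0.147], 0.97)]
scene tray [([0.526, 0.334, 0.005], 0.78)]
scene rail_mid [([0.572, -0.246, 0.151], 0.89)]
scene screw_mid [([0.572, -0.246, 0.149], 0.71)]
scene beaker [([0.62, 0.316, 0.044], 0.63)]
scene cell_rack [([0.55, -0.374, 0.23], 0.76)]
scene reagent [([0.572, -0.242, 0.151], 0.52)]
scene holder_mid [([0.45, 0.569, 0.064], 0.98), ([0.462, 0.351, 0.062], 0.83), ([0.235, 0.429, 0.06], 0.8), ([0.611, 0.593, 0.062], 0.74)]
scene keyhole [([0.617, 0.589, 0.057], 0.88), ([0.455, 0.35, 0.063], 0.83), ([0.239, 0.433, 0.062], 0.81), ([0.451, 0.575, 0.06], 0.57)]
scene plate_back [([0.242, 0.433, 0.06], 0.91), ([0.458, 0.355, 0.065], 0.86), ([0.449, 0.576, 0.058], 0.73), ([0.616, 0.589, 0.06], 0.7)]
{'fx': 446.27713295728455, 'fy': 446.27713295728455, 'cx': 319.4916244693581, 'cy': 241.18919772954112, 'extrinsics': array([[-0.88639993,  0.46288905, -0.0053759 ,  0.33706989],
       [ 0.40045911,  0.76092193, -0.5105196
[... 1499 characters left out ...]
joint_positions': array([-1.25701538e+00,  4.23101524e-01,  1.62989222e+00, -1.50872374e-05,
        1.08859065e+00, -1.89624737e-02]), 'joint_velocities': array([-0.00012135,  0.0013002 ,  0.00060578,  0.00144119,  0.00117511,
       -0.0001632 ]), 'joint_torque': array([ 6.88997352e-04, -5.57346582e+01, -2.82143372e+01,  2.64250701e-05,
        6.51627543e-04,  2.57279817e-05]), 'eef_pos': array([ 0.20418818, -0.59069541,  0.23132117]), 'tool_rot': array([ 5.06805913e-06,  9.86191541e-01,  1.65608708e-01, -6.00420625e-06]), 'force': array([ 0.45119446,  0.00630989, -0.02016156]), 'ft_torque': array([-0.04982261, -0.01849935,  0.00187332]), 'finger_force': 0.0, 'width': 0.08585589106899463}
```

View pics/scene0.png

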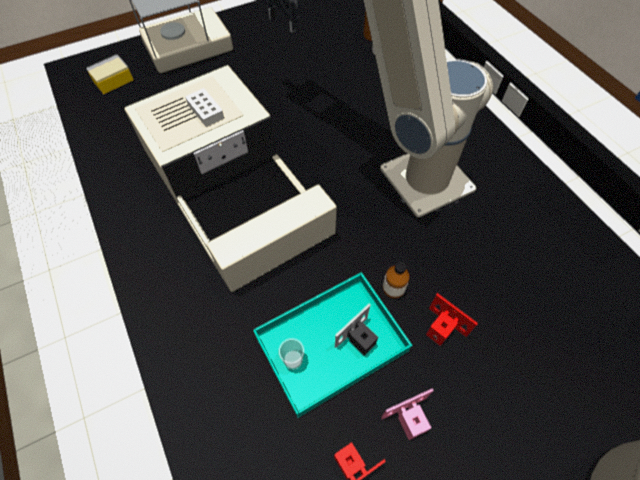

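View pics/top0.png

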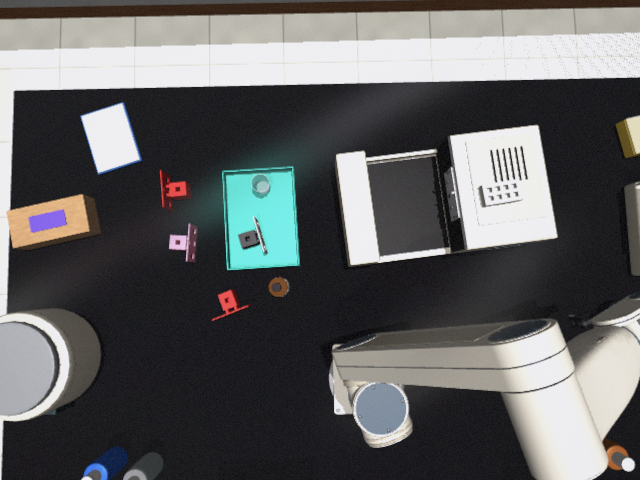

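The holder stands in the tray, plate to the -y side (scene about (357,330), top about (250,240)). The rail shows on the bulkhead at scene (220,152). Next I'll get the masks and enlarged crops.

```bash
python3 - <<'E'
from cell import observe,cams,job
import cv2,numpy as np
n={}
ims={c:np.mean([cams.read_camera(c).astype(float) for _ in range(4)],0).astype(np.uint8) for c in ("scene","top")}
for c in ims:
    cv2.imwrite(f"pics/{c}_avg.png",ims[c][:,:,::-1])
    for q in("holder","instrument"):
        for i,d in enumerate(cams.trace(q,c)):
            m=d["mask"]; ys,xs=np.nonzero(m); print(c,q,i,round(d["conf"],2),m.sum(),xs.min(),xs.max(),ys.min(),ys.max())
            n[f"{c}_{q}_{i}"]=m
np.savez("masks.npz",**n)
def crop(c,x,y,w,h): return cv2.resize(ims[c][y:y+h,x:x+w,::-1],(400,300),interpolation=cv2.INTER_CUBIC)
a=np.vstack([np.hstack([crop("scene",325,295,64,48),crop("scene",184,124,80,60)]),np.hstack([crop("top",225,212,64,48),crop("top",420,160,80,60)])])
cv2.imwrite("pics/crops.png",a)
E
```

```text
scene holder 0 0.97 988 383 430 391 438
scene holder 1 0.94 1106 335 377 305 356
scene holder 2 0.8 775 335 383 444 479
scene holder 3 0.8 1206 427 475 296 344
scene instrument 0 0.59 23691 126 335 66 290
top holder 0 0.87 660 160 190 173 209
top holder 1 0.83 455 238 265 218 251
top holder 2 0.82 578 169 196 224 261
top holder 3 0.71 338 219 240 290 313
top instrument 0 0.74 22777 335 556 125 266
```

View pics/crops.png

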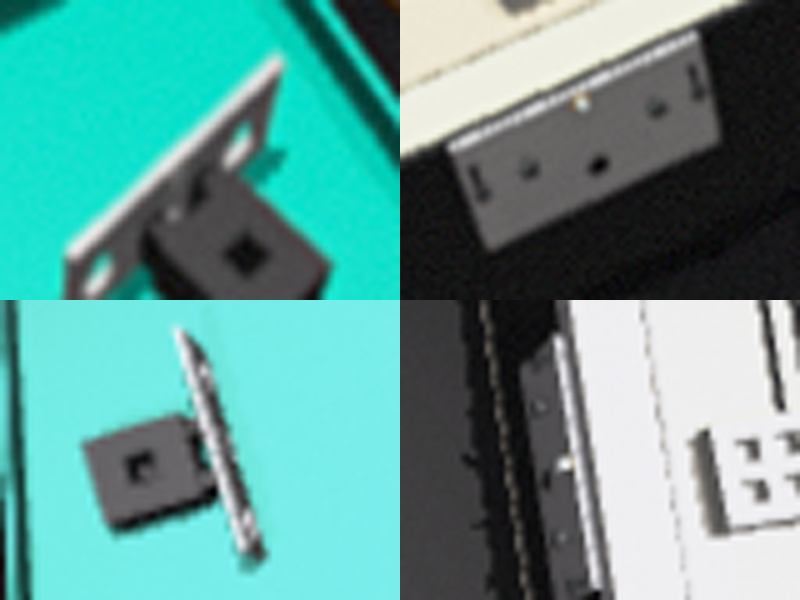

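The crops show the screw heads (crop (529,168) and (657,106)), the catch (582,102), the rail corners, the plate's top edge and the block's top. I'll fit poses to these points.

```bash
cat > h.py <<'E'
from cell import observe,cams,job
import cv2,numpy as np
from scipy.optimize import least_squares,minimize
P={c:cams.camera_params(c) for c in("scene","top")}
def proj(c,X):
    p=P[c];E=p["extrinsics"];Y=np.asarray(X,float)@E[:3,:3].T+E[:3,3]
    return np.c_[p["fx"]*Y[:,0]/Y[:,2]+p["cx"],p["fy"]*Y[:,1]/Y[:,2]+p["cy"]]
def place(X,x,y,z,a):
    X=np.asarray(X,float);c,s=np.cos(a),np.sin(a)
    return np.c_[x+c*X[:,0]-s*X[:,1],y+s*X[:,0]+c*X[:,1],z+X[:,2]]
def box(x0,x1,y0,y1,z0,z1): return np.array([[x,y,z] for x in(x0,x1) for y in(y0,y1) for z in(z0,z1)])/1000
E
cat > f.py <<'E'
from h import *
m=np.load("masks.npz")
S=lambda u,v,ox,oy,s:((u+.5)/s-.5+ox,(v+.5)/s-.5+oy)
# holder: origin underside, back face
T=[(-22,16,60),(22,16,60),(22,68,60),(-22,68,60),(0,42,60),(58,2,90),(-58,2,90)]
obs={"scene":[(4,245,252),(5,72,252),(6,280,62),(3,330,265),],"top":[(4,142,463),(2,84,442),(3,112,522),(1,185,414),(5,180,332),(6,245,548)]}
off={"scene":(325,295),"top":(225,212)}
def res(p,cs):
    r=[]
    for c in cs:
        for i,u,v in obs[c]:
            if c=="top": v-=300
            q=proj(c,place([np.array(T[i])/1000],p[0],p[1],.005,p[2]))[0]
            r+=list(q-S(u,v,*off[c],6.25))
    return np.array(r)
for cs in(["scene"],["top"],["scene","top"]):
    f=least_squares(res,[.45,.33,.3],args=(cs,),loss="soft_l1");print("holder",cs,f.x.round(4),res(f.x,cs).round(1))
h=f.x;print("block centre",place([[0,.042,0]],h[0],h[1],0,h[2]))
B=[box(-170,170,-270,0,0,200),box(-170,170,0,240,0,46),box(162,170,0,240,0,72),box(-170,170,240,330,0,150)]
def sil(c,p):
    im=np.zeros((480*4,640*4),np.uint8)
    for b in B: cv2.fillConvexPoly(im,cv2.convexHull(((proj(c,place(b,p[0],p[1],0,p[2]))+.5)*4).round().astype(np.int32)),255)
    return cv2.resize(im,(640,480),interpolation=cv2.INTER_AREA)/255.
M={}
for c in P:
    k=m[c+"_instrument_0"].astype(np.uint8);cs,_=cv2.findContours(k,cv2.RETR_EXTERNAL,cv2.CHAIN_APPROX_NONE);cv2.drawContours(k,cs,-1,1,-1);M[c]=k
cost=lambda p,cs:sum(np.abs(sil(c,p)-M[c]).sum() for c in cs)
for cs in(["scene"],["top"],["scene","top"]):
    f=minimize(cost,[.57,-.25,.09],args=(cs,),method="Nelder-Mead",options=dict(initial_simplex=[[.57,-.25,.09],[.59,-.25,.09],[.57,-.23,.09],[.57,-.25,.14]],xatol=2e-4,fatol=1));print("instr",cs,f.x.round(4),f.fun)
# rail pts in scene: screws heads, catch, rail corners
R=[(-40,14,0),(40,14,0),(0,12.5,23.8)]
o={"scene":[(1,129,168),(0,257,106),(2,182,102)],"top":[(1,139,106),(2,166,164),(0,164,237)]}
oo={"scene":(184,124),"top":(420,160)}
g=f.x
def rr(p,cs,yaw=None):
    r=[]
    for c in cs:
        for i,u,v in o[c]:
            q=proj(c,place([np.array(R[i])/1000],p[0],p[1],p[2],g[2]))[0];r+=list(q-S(u,v,*oo[c],5))
    return np.array(r)
for cs in(["scene"],["top"],["scene","top"]):
    for fy in(1,0):
        z=least_squares(lambda p:np.r_[rr(p,cs),fy*1000*(p[1]-g[1])],[g[0],g[1],.16]);print("rail",cs,fy,z.x.round(4),rr(z.x,cs).round(1))
E
python3 f.py
```

```text
holder ['scene'] [0.4609 0.3251 0.263 ] [-0.   0.3 -0.8  0.2  0.3 -0.6  0.4 -0.1]
holder ['top'] [0.4603 0.3244 0.2701] [ 0.5  0.7 -0.1 -0.2 -0.7  0.4 -0.3 -0.5  0.2 -0.9  0.4  0.4]
holder ['scene', 'top'] [0.4606 0.3248 0.2663] [ 0.   0.1 -0.7  0.1  0.3 -0.8  0.5 -0.3  0.4  0.6 -0.2 -0.4 -0.9  0.2
 -0.4 -0.7  0.1 -1.   0.2  0.4]
block centre [[0.449538   0.36528215 0.        ]]
instr ['scene'] [ 0.5568 -0.2679  0.1023] 721.7137254901961
instr ['top'] [ 0.5551 -0.2588  0.1018] 311.5686274509804
instr ['scene', 'top'] [ 0.5552 -0.2595  0.1016] 1236.1529411764704
rail ['scene'] 1 [ 0.5572 -0.2595  0.175 ] [-0.2 -0.4 -0.  -0.1  0.3  0.4]
rail ['scene'] 0 [ 0.5581 -0.2543  0.1805] [-0.3 -0.3  0.  -0.1  0.2  0.4]
rail ['top'] 1 [ 0.554  -0.2595  0.1853] [ 0.5 -0.3 -0.2 -0.1 -0.4  0.3]
rail ['top'] 0 [ 0.5576 -0.2651  0.1647] [ 0.6 -0.1 -0.2 -0.  -0.4  0.1]
rail ['scene', 'top'] 1 [ 0.5565 -0.2602  0.175 ] [-0.1 -0.6  0.1 -0.3  0.4  0.2 -0.2 -0.4 -1.  -0.3 -1.1 -0. ]
rail ['scene', 'top'] 0 [ 0.5565 -0.2634  0.1709] [-0.2 -0.4 -0.1 -0.   0.3  0.4  0.6 -0.1 -0.2 -0.1 -0.4  0.2]
```

Emit:
carry_out(deltas=[{"slide": [30,-30,-60],"turn": -8},{"slide": [65,-70,-60],"turn": -16},{"slide": [100,-108,-60],"turn": -24},{"slide": [135,-146,-60],"turn": -32},{"slide": [170,-184,-60],"turn": -40},{"slide": [205,-222,-60],"turn": -48},{"slide": [240,-260,-60],"turn": -56},{"slide": [275,-298,-60],"turn": -64},{"slide": [310,-336,-60],"turn": -72},{"slide": [340,-368,-60],"turn": -80},{"slide": [364,-393,-60],"turn": -86.2},{"slide": [364,-393,-60],"turn": -86.2}], fingers=1)

```text
t: 3.0
eef_pos: [0.4213, -0.0965, 0.2917]
tool_rot: [0.0, 0.604, 0.797, 0.001]
force: [-0.5, 0.2, 0.8]
width: 0.0854
finger_force: 0.0
```

Emit:
carry_out(deltas=[{"slide": [40,14,0]},{"slide": [84,28,0]},{"slide": [128,43,0]},{"slide": [172,58,0]},{"slide": [216,73,0]},{"slide": [260,88,0]},{"slide": [304,103,20]},{"slide": [348,118,50]},{"slide": [392,133,90]},{"slide": [425,144,125]},{"slide": [438,149,150]},{"slide": [438,149,150]}])

```text
$.deltas[0]: bad value
```

```bash
python3 - <<'E'
from h import *
s=observe();print(s["eef_pos"],s["tool_rot"],np.degrees(2*np.arctan2(s["tool_rot"][2],s["tool_rot"][1])),np.abs(s["joint_velocities"]).max())
E
```

```text
[ 0.42125083 -0.09647757  0.2916807 ] [2.60046177e-04 6.03892723e-01 7.97065247e-01 7.09896385e-04] 105.70156498332662 0.21809014463990894
```

Turn must be given in every row. The arm is still settling, so I'll resend.

Emit:
carry_out(deltas=[{"slide": [40,14,0],"turn": 0},{"slide": [84,28,0],"turn": 0},{"slide": [128,43,0],"turn": 0},{"slide": [172,58,0],"turn": 0},{"slide": [216,73,0],"turn": 0},{"slide": [260,88,0],"turn": 0},{"slide": [304,103,20],"turn": 0},{"slide": [348,118,50],"turn": 0},{"slide": [392,133,90],"turn": 0},{"slide": [425,144,125],"turn": 0},{"slide": [438,149,150],"turn": 0},{"slide": [438,149,150],"turn": 0}])

```text
t: 4.2
eef_pos: [0.4462, 0.3618, 0.1361]
tool_rot: [-0.001, 0.606, 0.795, -0.004]
force: [0.2, -0.6, -0.3]
width: 0.0856
finger_force: 0.0
```

Emit:
carry_out(deltas=[{"slide": [0,0,0],"turn": 0},{"slide": [0,0,0],"turn": 0},{"slide": [0,0,0],"turn": 0}])

```text
t: 4.5
eef_pos: [0.4493, 0.361, 0.1432]
tool_rot: [0.0, 0.607, 0.794, 0.001]
force: [-0.0, 0.5, -0.3]
width: 0.0854
finger_force: 0.0
```

```bash
cat >> h.py <<'E'
def st():
    s=observe();q=s["tool_rot"];a=2*np.arctan2(q[2],q[1])
    print("t",round(s["t"],2),"pos",s["eef_pos"].round(4),"toolx deg",round(np.degrees(a),2),"F",s["force"].round(1),"M",s["ft_torque"].round(2),"w",round(s["width"],4),"v",np.abs(s["joint_velocities"]).max().round(3));return s,a
def go(x,y,z=None):
    s,a=st();d=np.array([x,y])-s["eef_pos"][:2]
    print("slide mm",1000*(d@[np.cos(a),np.sin(a)]).round(4),1000*(d@[np.sin(a),-np.cos(a)]).round(4),None if z is None else 1000*(s["eef_pos"][2]-z).round(4))
E
python3 -c "
from h import *
go(.4495,.3653,.030)"
```

```text
t 4.5 pos [0.4493 0.361  0.1432] toolx deg 105.19 F [-0.   0.5 -0.3] M [-0.03 -0.01 -0.01] w 0.0854 v 0.003
slide mm 4.1000000000000005 1.4 113.19999999999999
```

Emit:
carry_out(deltas=[{"slide": [4,1.4,20],"turn": 0},{"slide": [4,1.4,45],"turn": 0},{"slide": [4,1.4,70],"turn": 0},{"slide": [4,1.4,92],"turn": 0},{"slide": [4,1.4,106],"turn": 0},{"slide": [4,1.4,113],"turn": 0},{"slide": [4,1.4,113],"turn": 0},{"slide": [4,1.4,113],"turn": 0}])

```text
t: 5.3
eef_pos: [0.4492, 0.366, 0.0293]
tool_rot: [0.0, 0.607, 0.795, 0.001]
force: [-0.1, 0.8, 0.6]
width: 0.0852
finger_force: 0.0
```

Emit:
carry_out(deltas=[{"slide": [0,0,0],"turn": 0},{"slide": [0,0,0],"turn": 0},{"slide": [0,0,0],"turn": 0},{"slide": [0,0,0],"turn": 0},{"slide": [0,0,0],"turn": 0},{"slide": [0,0,0],"turn": 0},{"slide": [0,0,0],"turn": 0},{"slide": [0,0,0],"turn": 0}], fingers=0, grip_force=60)

```text
t: 6.1
eef_pos: [0.449, 0.366, 0.0291]
tool_rot: [0.0, 0.607, 0.795, 0.001]
force: [-1.6, -0.2, 7.0]
width: 0.0435
finger_force: 62.2
```

```bash
python3 -c "
from h import *
st()"
```

```text
t 6.1 pos [0.449  0.366  0.0291] toolx deg 105.27 F [-1.6 -0.2  7. ] M [-0.07  0.16  0.03] w 0.0435 v 0.001
```

Emit:
carry_out(deltas=[{"slide": [0,0,-15],"turn": 0},{"slide": [0,0,-45],"turn": 0},{"slide": [0,0,-80],"turn": 0},{"slide": [0,0,-115],"turn": 0},{"slide": [0,0,-150],"turn": 0},{"slide": [0,0,-185],"turn": 0},{"slide": [0,0,-210],"turn": 0},{"slide": [0,0,-220],"turn": 0},{"slide": [0,0,-220],"turn": 0}])

```text
t: 7.0
eef_pos: [0.4488, 0.3659, 0.2497]
tool_rot: [0.0, 0.607, 0.795, 0.001]
force: [-0.5, -0.0, -5.0]
width: 0.0434
finger_force: 62.1
```

Emit:
carry_out(deltas=[{"slide": [-20,-2,0],"turn": 0},{"slide": [-60,-5,0],"turn": 0},{"slide": [-105,-9,0],"turn": 1},{"slide": [-150,-13,0],"turn": 2},{"slide": [-195,-17,0],"turn": 3},{"slide": [-240,-21,0],"turn": 4},{"slide": [-285,-25,0],"turn": 5},{"slide": [-330,-29,0],"turn": 6},{"slide": [-375,-33,0],"turn": 7},{"slide": [-420,-37,0],"turn": 8},{"slide": [-465,-41,0],"turn": 9},{"slide": [-500,-43,0],"turn": 9.4}])

```text
t: 8.2
eef_pos: [0.5375, -0.1302, 0.2461]
tool_rot: [-0.002, 0.671, 0.742, -0.001]
force: [1.4, 0.6, -3.3]
width: 0.0432
finger_force: 62.1
```

Emit:
carry_out(deltas=[{"slide": [-20,-2,0],"turn": 0},{"slide": [-32,-2,0],"turn": 0},{"slide": [-32,-2,0],"turn": 0},{"slide": [-32,-2,0],"turn": 0},{"slide": [-32,-2,0],"turn": 0}])

```text
t: 8.7
eef_pos: [0.5397, -0.1588, 0.2479]
tool_rot: [-0.001, 0.67, 0.743, -0.0]
force: [0.7, 0.3, -4.1]
width: 0.0432
finger_force: 62.1
```

```bash
python3 - <<'E'
from h import *
st()
ims={c:np.mean([cams.read_camera(c).astype(float) for _ in range(4)],0).astype(np.uint8) for c in ("scene","top")}
for c in ims: cv2.imwrite(f"pics/{c}_b.png",ims[c][:,:,::-1])
def crop(c,x,y,w,h): return cv2.resize(ims[c][y:y+h,x:x+w,::-1],(400,600),interpolation=cv2.INTER_CUBIC)
cv2.imwrite("pics/b.png",np.hstack([crop("scene",170,110,100,150),crop("top",380,120,100,150)]))
E
```

```text
t 8.7 pos [ 0.5397 -0.1588  0.2479] toolx deg 95.94 F [ 0.7  0.3 -4.1] M [0.12 0.04 0.  ] w 0.0432 v 0.006
```

View pics/b.png

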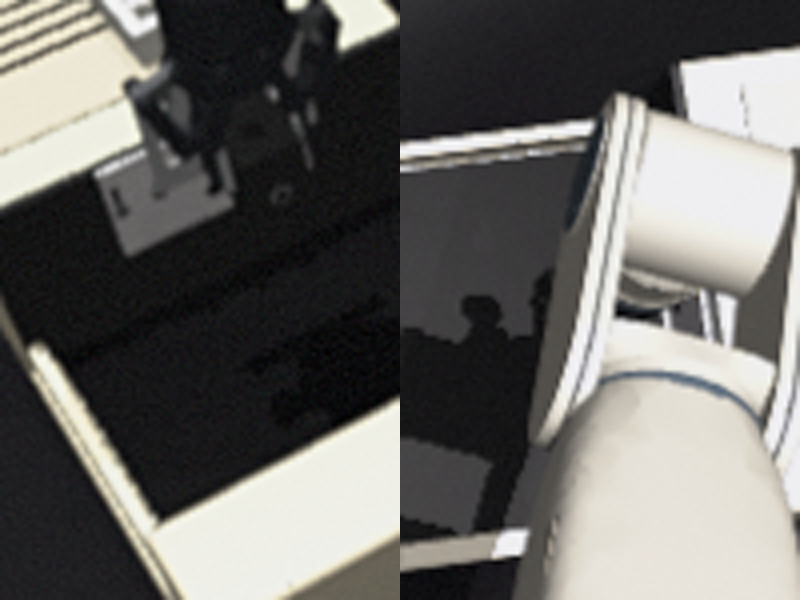

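Emit:
carry_out(deltas=[{"slide": [0,3,15],"turn": 0.1},{"slide": [0,6,40],"turn": 0.1},{"slide": [-5,6,58],"turn": 0.1},{"slide": [-15,6,65],"turn": 0.1},{"slide": [-25,6,65],"turn": 0.1},{"slide": [-33,6,65],"turn": 0.1},{"slide": [-36,6,65],"turn": 0.1},{"slide": [-36,6,65],"turn": 0.1},{"slide": [-36,6,65],"turn": 0.1},{"slide": [-36,6,65],"turn": 0.1}])

```text
t: 10.1
eef_pos: [0.5497, -0.195, 0.1837]
tool_rot: [0.0, 0.671, 0.742, 0.0]
force: [0.2, 0.2, -3.7]
width: 0.0434
finger_force: 61.9
```

```bash
cat >> h.py <<'E'
O=np.array([.5565,-.2634]);YAW=.102
def rel():
    s,a=st();d=s["eef_pos"][:2]-O;n=np.array([-np.sin(YAW),np.cos(YAW)]);u=np.array([np.cos(YAW),np.sin(YAW)])
    F=s["force"];print("u %.2f  d %.2f (back %.2f)  underside %.2f | Fu %.1f Fn %.1f Fz %.1f"%(d@u*1e3,d@n*1e3,d@n*1e3-42,s["eef_pos"][2]*1e3-24.1,F[:2]@u,F[:2]@n,F[2]))
E
python3 - <<'E'
from h import *
rel()
im=np.mean([cams.read_camera("scene").astype(float) for _ in range(4)],0).astype(np.uint8)
cv2.imwrite("pics/c.png",cv2.resize(im[110:230,160:320,::-1],(800,600),interpolation=cv2.INTER_CUBIC))
E
```

```text
t 10.1 pos [ 0.5497 -0.195   0.1837] toolx deg 95.78 F [ 0.2  0.2 -3.7] M [ 0.06  0.   -0.04] w 0.0434 v 0.002
u 0.20  d 68.70 (back 26.70)  underside 159.61 | Fu 0.3 Fn 0.1 Fz -3.7
```

View pics/c.png

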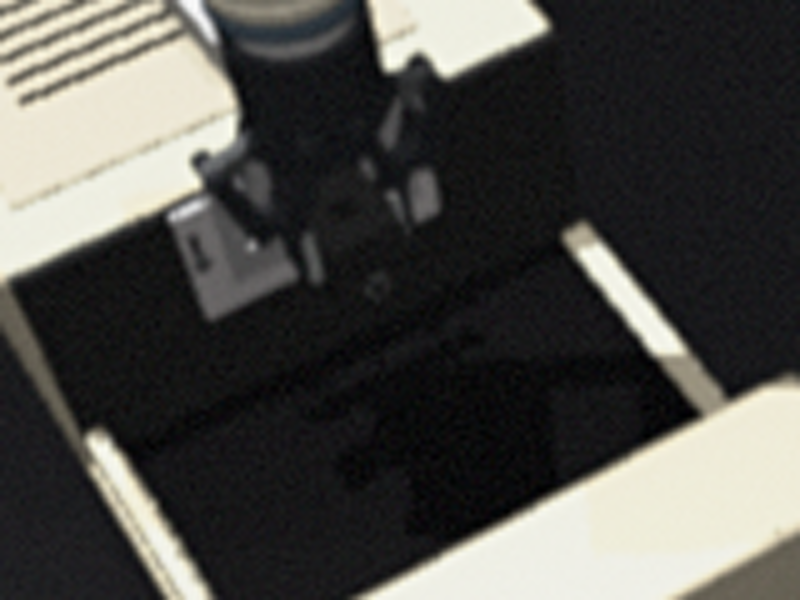

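The picture shows the block in the fingers at about (350,210), the plate in shade behind it, and the rail's +x end at (210,260). Now I'll feel for the heads.

Emit:
carry_out(deltas=[{"slide": [-4,0,0],"turn": 0},{"slide": [-8,0,0],"turn": 0},{"slide": [-9,0,0],"turn": 0},{"slide": [-9,0,0],"turn": 0}])

```text
t: 10.7
eef_pos: [0.5506, -0.2044, 0.1833]
tool_rot: [0.0, 0.671, 0.742, 0.0]
force: [0.0, 1.6, -3.4]
width: 0.043
finger_force: 62.1
```

Emit:
carry_out(deltas=[{"slide": [-1,0,0],"turn": 0},{"slide": [-2,0,0],"turn": 0},{"slide": [-2,0,0],"turn": 0}])

```text
t: 11.0
eef_pos: [0.5507, -0.2047, 0.1834]
tool_rot: [-0.001, 0.671, 0.741, 0.001]
force: [-1.1, 8.8, -0.9]
width: 0.0433
finger_force: 62.5
```

Emit:
carry_out(deltas=[{"slide": [-0.5,0,0],"turn": 0},{"slide": [-1,0,0],"turn": 0},{"slide": [-1,0,0],"turn": 0}])

```text
t: 11.3
eef_pos: [0.5507, -0.2048, 0.1835]
tool_rot: [-0.002, 0.671, 0.741, 0.001]
force: [0.7, 10.8, 2.4]
width: 0.0432
finger_force: 62.6
```

```bash
python3 -c "
from h import *
rel()"
```

```text
t 11.3 pos [ 0.5507 -0.2048  0.1835] toolx deg 95.7 F [ 0.7 10.8  2.4] M [ 1.99  0.12 -0.39] w 0.0432 v 0.002
u 0.22  d 58.85 (back 16.85)  underside 159.37 | Fu 1.8 Fn 10.7 Fz 2.4
```

Gentle contact at 17 mm. The moment of -0.39 N·m puts it on the -x screw, so I'll ease off and square up the yaw.

Emit:
carry_out(deltas=[{"slide": [1,0,0],"turn": 0.3},{"slide": [1,0,0],"turn": 0.6},{"slide": [1,0,0],"turn": 0.6},{"slide": [1,0,0],"turn": 0.6}])

```text
t: 11.7
eef_pos: [0.5509, -0.2047, 0.1834]
tool_rot: [-0.001, 0.674, 0.739, 0.001]
force: [0.4, 7.5, -1.6]
width: 0.0435
finger_force: 62.3
```

```bash
python3 -c "
from h import *
rel()"
```

```text
t 11.7 pos [ 0.5509 -0.2047  0.1834] toolx deg 95.22 F [ 0.4  7.5 -1.6] M [ 1.35 -0.26  0.37] w 0.0435 v 0.001
u 0.40  d 58.95 (back 16.95)  underside 159.28 | Fu 1.2 Fn 7.4 Fz -1.6
```

Emit:
carry_out(deltas=[{"slide": [0,0,0],"turn": 0.3},{"slide": [0,0,0],"turn": 0.6},{"slide": [0,0,0],"turn": 0.6},{"slide": [0,0,0],"turn": 0.6}])

```text
t: 12.1
eef_pos: [0.5512, -0.2043, 0.1834]
tool_rot: [-0.001, 0.678, 0.735, 0.001]
force: [2.6, 9.0, -1.7]
width: 0.0432
finger_force: 62.3
```

```bash
python3 -c "
from h import *
rel()"
```

```text
t 12.1 pos [ 0.5512 -0.2043  0.1834] toolx deg 94.63 F [ 2.6  9.  -1.7] M [ 1.74 -0.5   0.47] w 0.0432 v 0.001
u 0.78  d 59.29 (back 17.29)  underside 159.30 | Fu 3.5 Fn 8.7 Fz -1.7
```

Emit:
carry_out(deltas=[{"slide": [3,-0.5,0],"turn": -0.8},{"slide": [3,-0.5,4],"turn": -0.8},{"slide": [3,-0.5,9],"turn": -0.8},{"slide": [3,-0.5,13],"turn": -0.8},{"slide": [3,-0.5,14],"turn": -0.8},{"slide": [2,-0.5,14],"turn": -0.8},{"slide": [1,-0.5,14],"turn": -0.8},{"slide": [0.5,-0.5,14],"turn": -0.8},{"slide": [0.5,-0.5,14],"turn": -0.8},{"slide": [0.5,-0.5,14],"turn": -0.8}])

```text
t: 13.1
eef_pos: [0.55, -0.2057, 0.169]
tool_rot: [-0.0, 0.673, 0.74, -0.0]
force: [-0.4, 1.2, -7.9]
width: 0.0429
finger_force: 61.8
```

```bash
sed -i 's/^O=.*/O=np.array([.5565,-.2605]);YAW=.0955/' h.py; python3 -c "
from h import *
rel()"
```

```text
t 13.1 pos [ 0.55   -0.2057  0.169 ] toolx deg 95.38 F [-0.4  1.2 -7.9] M [0.27 0.08 0.03] w 0.0429 v 0.002
u -1.29  d 55.14 (back 13.14)  underside 144.89 | Fu -0.3 Fn 1.2 Fz -7.9
```

The heads have started entering the keyholes, with their lower edges touching (Fz -8 against a weight of -4). That puts the screws at about 170 mm, so I'll lower 3 mm and push in.

Emit:
carry_out(deltas=[{"slide": [0,0,1.5],"turn": 0},{"slide": [0,0,3],"turn": 0},{"slide": [0,0,3],"turn": 0},{"slide": [0,0,3],"turn": 0}])

```text
t: 13.5
eef_pos: [0.5504, -0.2059, 0.1665]
tool_rot: [0.0, 0.673, 0.739, 0.0]
force: [1.1, 0.3, -4.3]
width: 0.0436
finger_force: 62.1
```

Emit:
carry_out(deltas=[{"slide": [-1,0,0],"turn": 0},{"slide": [-2,0,0],"turn": 0},{"slide": [-2,0,0],"turn": 0},{"slide": [-2,0,0],"turn": 0}])

```text
t: 13.9
eef_pos: [0.5505, -0.2075, 0.1664]
tool_rot: [0.0, 0.673, 0.739, 0.0]
force: [2.1, 3.7, -1.7]
width: 0.0438
finger_force: 62.2
```

```bash
python3 -c "
from h import *
rel()"
```

```text
t 13.9 pos [ 0.5505 -0.2075  0.1664] toolx deg 95.37 F [ 2.1  3.7 -1.7] M [ 0.44 -0.08  0.  ] w 0.0438 v 0.001
u -0.90  d 53.29 (back 11.29)  underside 142.35 | Fu 2.5 Fn 3.5 Fz -1.7
```

Emit:
carry_out(deltas=[{"slide": [-0.5,0.5,0],"turn": 0},{"slide": [-1.5,0.5,0],"turn": 0},{"slide": [-2.5,0.5,0],"turn": 0},{"slide": [-3,0.5,0],"turn": 0},{"slide": [-3,0.5,0],"turn": 0},{"slide": [-3,0.5,0],"turn": 0}])

```text
t: 14.5
eef_pos: [0.5509, -0.2103, 0.1663]
tool_rot: [-0.0, 0.673, 0.739, 0.0]
force: [-1.7, 6.0, -0.5]
width: 0.0432
finger_force: 62.4
```

```bash
python3 -c "
from h import *
rel()"
```

```text
t 14.5 pos [ 0.5509 -0.2103  0.1663] toolx deg 95.36 F [-1.7  6.  -0.5] M [ 0.77  0.16 -0.04] w 0.0432 v 0.002
u -0.76  d 50.49 (back 8.49)  underside 142.18 | Fu -1.1 Fn 6.1 Fz -0.5
```

Emit:
carry_out(deltas=[{"slide": [-1,0,0],"turn": 0},{"slide": [-2,0,0],"turn": 0},{"slide": [-3,0,0],"turn": 0},{"slide": [-3.5,0,0],"turn": 0},{"slide": [-3.5,0,0],"turn": 0},{"slide": [-3.5,0,0],"turn": 0}])

```text
t: 15.1
eef_pos: [0.5512, -0.2132, 0.1662]
tool_rot: [-0.001, 0.673, 0.739, 0.0]
force: [-1.5, 9.7, -0.9]
width: 0.0435
finger_force: 62.4
```

```bash
python3 -c "
from h import *
rel()"
```

```text
t 15.1 pos [ 0.5512 -0.2132  0.1662] toolx deg 95.36 F [-1.5  9.7 -0.9] M [1.21 0.18 0.01] w 0.0435 v 0.001
u -0.76  d 47.58 (back 5.58)  underside 142.14 | Fu -0.5 Fn 9.8 Fz -0.9
```

Emit:
carry_out(deltas=[{"slide": [-0.7,0,0],"turn": 0},{"slide": [-0.7,0,1],"turn": 0},{"slide": [-0.7,0,2],"turn": 0},{"slide": [-0.7,0,3],"turn": 0},{"slide": [-0.7,0,4],"turn": 0},{"slide": [-0.7,0,5],"turn": 0},{"slide": [-0.7,0,6],"turn": 0},{"slide": [-0.7,0,6],"turn": 0}])

```text
t: 15.9
eef_pos: [0.5517, -0.2139, 0.1605]
tool_rot: [-0.0, 0.673, 0.739, 0.001]
force: [-1.5, 9.4, 1.1]
width: 0.0431
finger_force: 62.9
```

```bash
python3 -c "
from h import *
rel()"
```

```text
t 15.9 pos [ 0.5517 -0.2139  0.1605] toolx deg 95.37 F [-1.5  9.4  1.1] M [1.12 0.09 0.08] w 0.0431 v 0.004
u -0.36  d 46.86 (back 4.86)  underside 136.43 | Fu -0.6 Fn 9.5 Fz 1.1
```

Emit:
carry_out(deltas=[{"slide": [0,0,1],"turn": 0},{"slide": [0,0,2],"turn": 0},{"slide": [0,0,3],"turn": 0},{"slide": [0,0,4],"turn": 0},{"slide": [0,0,5],"turn": 0},{"slide": [0,0,6],"turn": 0},{"slide": [0,0,7],"turn": 0},{"slide": [0,0,8],"turn": 0},{"slide": [0,0,9],"turn": 0},{"slide": [0,0,10],"turn": 0},{"slide": [0,0,10],"turn": 0}])

```text
t: 17.0
eef_pos: [0.5517, -0.2139, 0.1505]
tool_rot: [-0.0, 0.673, 0.739, 0.001]
force: [0.2, 8.4, 0.0]
width: 0.0433
finger_force: 62.8
```

```bash
python3 -c "
from h import *
rel()"
```

```text
t 17.0 pos [ 0.5517 -0.2139  0.1505] toolx deg 95.37 F [0.2 8.4 0. ] M [ 1.06  0.02 -0.01] w 0.0433 v 0.001
u -0.30  d 46.80 (back 4.80)  underside 126.39 | Fu 1.0 Fn 8.4 Fz 0.0
```

Sliding well. Home should be about 8 mm further down.

Emit:
carry_out(deltas=[{"slide": [0,0,1],"turn": 0},{"slide": [0,0,2],"turn": 0},{"slide": [0,0,3],"turn": 0},{"slide": [0,0,4],"turn": 0},{"slide": [0,0,5],"turn": 0},{"slide": [0,0,6],"turn": 0},{"slide": [0,0,6],"turn": 0}])

```text
t: 17.7
eef_pos: [0.5517, -0.214, 0.1445]
tool_rot: [-0.0, 0.673, 0.739, 0.0]
force: [-0.7, 9.3, -0.4]
width: 0.0429
finger_force: 62.8
```

Emit:
carry_out(deltas=[{"slide": [0,0,0.5],"turn": 0},{"slide": [0,0,1],"turn": 0},{"slide": [0,0,1.5],"turn": 0},{"slide": [0,0,1.5],"turn": 0}])

```text
t: 18.1
eef_pos: [0.5517, -0.214, 0.1429]
tool_rot: [-0.0, 0.673, 0.739, 0.0]
force: [0.9, 8.5, -0.5]
width: 0.0434
finger_force: 62.8
```

```bash
python3 -c "
from h import *
rel()"
```

```text
t 18.1 pos [ 0.5517 -0.214   0.1429] toolx deg 95.38 F [ 0.9  8.5 -0.5] M [1.02 0.03 0.09] w 0.0434 v 0.001
u -0.33  d 46.72 (back 4.72)  underside 118.85 | Fu 1.7 Fn 8.3 Fz -0.5
```

Still sliding, and the catch is still pressed in (Fn about 8). I'll go on in 1 mm steps.

Emit:
carry_out(deltas=[{"slide": [0,0,0.5],"turn": 0},{"slide": [0,0,1],"turn": 0},{"slide": [0,0,1],"turn": 0}])

```text
t: 18.4
eef_pos: [0.5517, -0.2146, 0.1418]
tool_rot: [-0.0, 0.673, 0.74, 0.0]
force: [0.8, 5.8, -2.5]
width: 0.0433
finger_force: 62.6
```

Emit:
carry_out(deltas=[{"slide": [0,0,0.5],"turn": 0},{"slide": [0,0,1],"turn": 0},{"slide": [0,0,1],"turn": 0}])

```text
t: 18.7
eef_pos: [0.5517, -0.2146, 0.1409]
tool_rot: [-0.0, 0.673, 0.74, 0.0]
force: [-0.2, 5.6, -1.7]
width: 0.0432
finger_force: 62.6
```

Emit:
carry_out(deltas=[{"slide": [0,0,0.5],"turn": 0},{"slide": [0,0,1],"turn": 0},{"slide": [0,0,1],"turn": 0}])

```text
t: 19.0
eef_pos: [0.5518, -0.2146, 0.1406]
tool_rot: [0.0, 0.673, 0.74, 0.0]
force: [-2.4, 5.7, 3.9]
width: 0.0436
finger_force: 63.4
```

```bash
python3 -c "
from h import *
rel()"
```

```text
t 19.0 pos [ 0.5518 -0.2146  0.1406] toolx deg 95.39 F [-2.4  5.7  3.9] M [1.04 0.32 0.22] w 0.0436 v 0.001
u -0.33  d 46.18 (back 4.18)  underside 116.47 | Fu -1.9 Fn 5.9 Fz 3.9
```

At 18.4 s Fn dropped and the plate moved 0.6 mm closer: the catch sprang out. Then Fz rose as the slots reached the shanks. One more gentle push confirms it.

Emit:
carry_out(deltas=[{"slide": [0,0,0.5],"turn": 0},{"slide": [0,0,1.5],"turn": 0},{"slide": [0,0,1.5],"turn": 0}])

```text
t: 19.3
eef_pos: [0.5519, -0.2145, 0.1402]
tool_rot: [0.0, 0.673, 0.74, 0.0]
force: [-5.4, 9.1, 14.5]
width: 0.0433
finger_force: 64.5
```

```bash
python3 -c "
from h import *
rel()"
```

```text
t 19.3 pos [ 0.5519 -0.2145  0.1402] toolx deg 95.39 F [-5.4  9.1 14.5] M [1.16 0.86 0.15] w 0.0433 v 0.002
u -0.24  d 46.20 (back 4.20)  underside 116.13 | Fu -4.5 Fn 9.5 Fz 14.5
```

Home: firm stop. I'll relieve the preload, open and withdraw upward.

Emit:
carry_out(deltas=[{"slide": [0.7,0,-1],"turn": 0},{"slide": [1.4,0,-2.5],"turn": 0},{"slide": [1.4,0,-2.5],"turn": 0}])

```text
t: 19.6
eef_pos: [0.5517, -0.214, 0.1409]
tool_rot: [0.0, 0.673, 0.739, -0.0]
force: [-0.4, 1.2, -3.8]
width: 0.0436
finger_force: 62.3
```

Emit:
carry_out(deltas=[{"slide": [0,0,0],"turn": 0},{"slide": [0,0,0],"turn": 0},{"slide": [0,0,0],"turn": 0},{"slide": [0,0,0],"turn": 0},{"slide": [0,0,0],"turn": 0},{"slide": [0,0,0],"turn": 0}], fingers=0.9)

```text
t: 20.2
eef_pos: [0.5515, -0.2135, 0.1408]
tool_rot: [0.0, 0.673, 0.739, -0.0]
force: [0.2, 0.0, -0.4]
width: 0.0772
finger_force: 0.0
```

```bash
python3 -c "
from h import *
rel()"
```

```text
t 20.2 pos [ 0.5515 -0.2135  0.1408] toolx deg 95.37 F [ 0.2  0.  -0.4] M [-0.    0.02 -0.03] w 0.0772 v 0.002
u -0.51  d 47.30 (back 5.30)  underside 116.75 | Fu 0.2 Fn 0.0 Fz -0.4
```

Released with no force left. I'll withdraw slowly, then swing aside to look.

Emit:
carry_out(deltas=[{"slide": [0,0,-5],"turn": 0},{"slide": [0,0,-15],"turn": 0},{"slide": [0,0,-30],"turn": 0},{"slide": [0,0,-50],"turn": 0},{"slide": [0,0,-75],"turn": 0},{"slide": [0,0,-100],"turn": 0},{"slide": [0,0,-125],"turn": 0},{"slide": [0,0,-140],"turn": 0},{"slide": [0,0,-140],"turn": 0}])

```text
t: 21.1
eef_pos: [0.5528, -0.214, 0.2841]
tool_rot: [0.003, 0.673, 0.739, 0.001]
force: [-0.1, 0.6, -0.2]
width: 0.0769
finger_force: 0.0
```

Emit:
carry_out(deltas=[{"slide": [20,-20,0],"turn": 0},{"slide": [50,-40,0],"turn": 0},{"slide": [90,-60,0],"turn": 0},{"slide": [130,-80,0],"turn": 0},{"slide": [170,-100,0],"turn": 0},{"slide": [210,-110,0],"turn": 0},{"slide": [250,-120,0],"turn": 0},{"slide": [280,-120,0],"turn": 0},{"slide": [300,-120,0],"turn": 0},{"slide": [300,-120,0],"turn": 0},{"slide": [300,-120,0],"turn": 0}])

```text
t: 22.2
eef_pos: [0.4034, 0.0739, 0.2802]
tool_rot: [-0.0, 0.673, 0.74, -0.001]
force: [0.2, 0.4, -0.8]
width: 0.077
finger_force: 0.0
```

```bash
python3 - <<'E'
from h import *
st()
f=lambda c,x,y:cv2.resize(np.mean([cams.read_camera(c).astype(float) for _ in range(4)],0).astype(np.uint8)[y:y+120,x:x+80,::-1],(400,600),interpolation=cv2.INTER_CUBIC)
cv2.imwrite("pics/e.png",np.hstack([f("scene",184,110),f("top",405,130)]))
E
```

```text
t 22.2 pos [0.4034 0.0739 0.2802] toolx deg 95.45 F [ 0.2  0.4 -0.8] M [-0.02  0.05 -0.01] w 0.077 v 0.026
```

View pics/e.png

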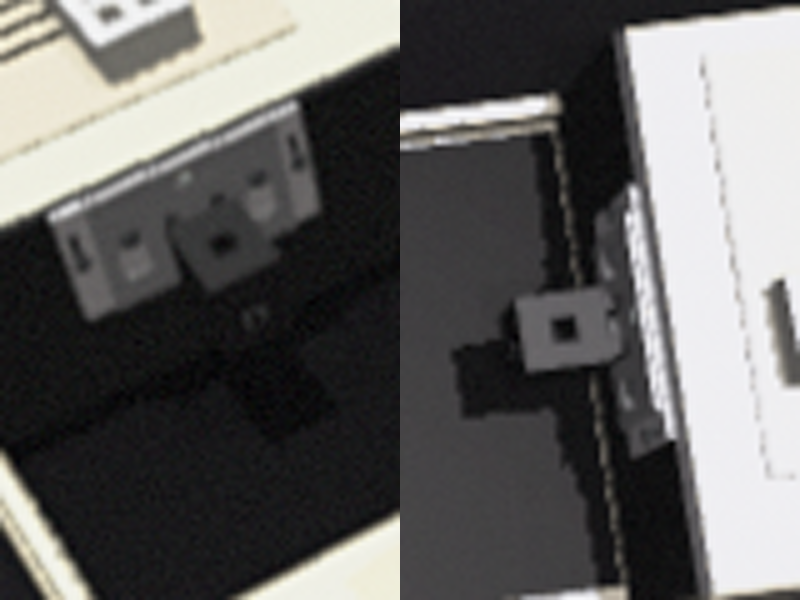

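The holder hangs squarely on the rail. In the scene half, the heads sit in the slots above the holes at (130,240) and (262,185), and the catch shows through at (185,180). Handing in.

```bash
python3 -c "
from cell import job
print(job.finish_job())"
```

```text
the job is handed in; nothing more can be done
None
```

The cell holder hangs released on both screws, fully down with the catch sprung out through its hole; the job is handed in at about 22 s, but no verdict came back.

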